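Push a rock core out of its liner tube

TASK

Pick up the wooden push stick and feed it, red-banded nose first and straight, into the open mouth of the clear liner tube, so that it pushes the rock core right out of the other end into the white tray. Let go with the stick still in the tube and the core lying in the tray, clear of the tube. Touch the core only with the stick, and leave the stones, the brush and the hand lens where they are.

Things in the scene. Friction and masses are not known exactly. Their poses are not given: they have to be found in the camera images.
- extruder: Fixed stand, grey base 100 x 225 mm, carrying a horizontal clear plastic tube: 110 mm long, outside 36 mm, bore 28 mm, a blue collar (to 46 mm diameter) at each end, axis 80 mm above the table; beyond it a white tray. The stick is fed along the stand's own +y, which points roughly to the robot's left. Origin: on the table straight under the tube's mouth; own x across, z up.
- mouth (a point): Centre of the tube's open entry end, 80 mm above the table (own y = 0 of the stand, same axes as the stand).
- outlet (a point): Centre of the tube's far end (own y = 110 mm of the stand, same axes), where the open white tray begins: 100 mm long and 34 mm wide inside, floor 64.5 mm and wall tops 86.5 mm above the table, end wall at own y = 210 mm.
- core: Rock drill core: brown-red cylinder with paler bands, 25 mm diameter, 60 mm long, about 75 g, lying loose inside the tube, at the start with its rear end 30 to 44 mm from the mouth. Slides with friction only. Origin: its centre; own y along it. Clear of the tube when its centre is over 140 mm beyond the mouth; the tray's end wall stops it at 180 mm.
- stick: Round wooden push stick, 24 mm diameter, 200 mm long, about 70 g, lying level and loose on its rest, axis 45 mm above the table. Origin: its centre; own y along it towards the nose. The nose end has a red band and tapers over its last 12 mm to 12 mm diameter; at the start it points roughly to the robot's left. Lift it straight up.
- nose (a point): Tip of the stick's nose, 100 mm from its centre along own +y.
- rest: Fixed dark wooden rest under the stick: base 60 x 100 x 8 mm; two notched posts, 10 mm thick along the stick, 40 mm wide, 45 mm high, centred 40 mm either side of its middle. The stick's middle is within 6 mm of the rest's, so it can be gripped from above between the posts or beyond them. Origin: on the table under its middle; own y along the stick.
- cobble: Loose tan stone, about 61 x 43 mm, 42 mm high, on a white card beside the tube stand on the robot's side; to be left alone. Origin under its middle.
- flint: Loose grey stone, about 44 x 30 mm, 28 mm high, on a white card beyond the tube stand; to be left alone. Origin under its middle.
- jasper: Loose red-brown stone, about 41 x 28 mm, 26 mm high, on a white card beyond the tube stand; to be left alone. Origin under its middle.
- quartz: Loose ochre stone, about 46 x 31 mm, 32 mm high, on a white card beside the stick's rest on the robot's side; to be left alone. Origin under its middle.
- loupe: Loose black round hand lens, 42 mm across, 26 mm high, beyond the stick's rest; to be left alone. Origin under its middle.
- brush: Loose brush, about 160 mm long and under 30 mm high, lying beside the tube's mouth on the robot's side; to be left alone. Origin under its middle.

How it is judged (in metres and radians):
On the way, in this order (a step that is already met when the one before it is completed fails the run):
1. the stick's nose is at least 15 mm inside the mouth, the stick in line with the tube within 0.12 rad (y of nose in the frame of extruder between 0.015 and 0.2 m and x of nose in the frame of extruder between -0.013 and 0.013 m and z of nose in the frame of extruder between 0.067 and 0.093 m and angle between the y axis of stick and the y axis of extruder, either way round below 0.12 rad), for 0.1 s.
2. the stick has pushed the core until its centre is 90 mm beyond the mouth (y of core in the frame of extruder between 0.09 and 0.2 m and y of nose in the frame of extruder between 0.04 and 0.2 m), for 0.1 s.
At the end, for the whole second after the job is handed in: The core rests in the tray along the axis (0.2 rad, 14 mm sideways), centre 141 to 190 mm beyond the mouth and 70 to 90 mm above the table; the stick, released and at rest, is still in the tube: nose 50 to 170 mm beyond the mouth, within 13 mm of the axis, in line within 0.12 rad (y of core in the frame of extruder between 0.141 and 0.19 m and x of core in the frame of extruder between -0.014 and 0.014 m and z of core in the frame of extruder between 0.07 and 0.09 m and angle between the y axis of core and the y axis of extruder, either way round below 0.2 rad and y of nose in the frame of extruder between 0.05 and 0.17 m and x of nose in the frame of extruder between -0.013 and 0.013 m and z of nose in the frame of extruder between 0.067 and 0.093 m and angle between the y axis of stick and the y axis of extruder, either way round below 0.12 rad and linear speed of each of stick, core below 0.01 m/s); the robot touches nothing.
It fails at once if the fingers touch the core (contact force between the fingers and core above 0.5 N).
It fails at once if a stone, the brush or the hand lens is moved more than 15 mm (distance of any of cobble, flint, jasper, quartz, loupe, brush from where it was at the start of the episode above 0.015 m).
It also fails if it takes over 42 s, if anything falls off the work surface, if the arm or the gripper's body presses on something with over 40 N, if the wrist force passes 120 N, or if a joint passes its speed limit or range.

ROBOT

A 7-joint arm with a two-finger parallel gripper is mounted at the origin on the work surface. World frame = base frame: x ahead of the robot, y to its left, z up, the work surface at z = 0. Lengths are in m, angles in degrees, forces in N, time in s.
With the tool pointing down it reaches from about 0.425 to 0.875 m from the base axis. Payload 4.7 kg.
Tool frame: the origin (TCP) lies at the very end of the fingers, on their centre line; the grasp point (between the pads) lies 19 mm behind it; z points along the fingers, x is the direction in which the jaws open and shut, and the axes are right-handed (so a half turn about z gives the same grasp; the last joint's range is limited). The gripper opens to 87 mm and grips with 3 to 60 N. Pads are 19 mm wide; open, the fingers measure 117 mm over their backs; the gripper's body (75 mm by 190 mm) begins 51 mm behind the grasp point.
Start: joints at [77.412, 18.392, -4.016, 83.108, 1.295, 78.541, -3.26], TCP at [0.151, -0.632, 0.223] pointing down, gripper open.
Joint ranges: [-163.93, 163.93], [-17.29, 119.83], [-79.2, 71.16], [3.27, 140.29], [-89.18, 269.18], [5.43, 117.66], [-154.24, 154.24]. Speed limits (degrees/s): [147.25, 147.25, 180, 180, 180, 180, 180].

INTERFACE

Orientations are given as [roll, pitch, yaw] about the fixed x, y, z axes, in that order (R = Rz(yaw) Ry(pitch) Rx(roll)).
In Python, from cell import sensors, vision, env gives the robot as it stands.
- The arm moves only by the shell command python3 -m inch 'ROWS' [OPENING] [FORCE]. ROWS is a JSON object of lists of equal length, an entry for each row: "dp": the shift along the tool's x, y, z in m, a list of three; "turn": the turn about the tool's z in degrees. A call has 1 to 8 rows; each row shifts and turns the commanded pose from where the row before left it, along the tool's axes as they then stand; what a row does not reach is not made up. A row lasts 1/8 s, in which the tool goes at most 62.5 mm and 10.7 degrees, less where a joint would pass 70% of its speed; a pose out of reach is approached as far as the arm can. A call is refused whole if a number of a shift passes 0.0625 or a number of a turn 10.7, either way. A call with a gripper value outside its range is refused whole. OPENING is the closure, from -1 (fully open) to 1 (shut), set as the call begins (- or left out, the last holds). The fingers move at their own pace and stop on an object; FORCE is the grip in N (left out, the last holds). Time passes only in rows, so rows that do not move let the fingers close. It gives the time, the measured TCP pose, the force and the opening at its end, in the units of the state.
- sensors.get_obs(): the state, without advancing time (a new reading comes with each control period).
- vision.read_camera(name): name is "scene" or "side" or "wrist"; returns the picture (480x640x3 uint8, blue, green, red); there is no depth.
- vision.get_calibration(name): a dict with "K" (3x3 intrinsics, pixels), "pose" (4x4, takes a point from camera to world coordinates). Camera axes: x right, y down, z forward; pixel columns grow to the right and rows downward; lengths in m; the calibration is good to about 2 mm. A picture is of the moment at which its call begins: read the wrist's pose just before it. get_calibration takes no time and is no camera call; for the wrist camera it gives the pose at the moment of the call.
- env.sign_off(): hands the job in, once; it reports no verdict.
The state is a dict: "time_s": time; "qpos": joint angles; "joint_velocities": joint speeds; "effort": joint torques, N m; "tool_pos": TCP position; "tool_rot": TCP orientation; "force": force on the tool from outside, world axes, zero at the start; "wrist_torque": the same for the moment, N m; "grip_width": finger opening in m.
Only numpy, scipy, OpenCV 4.12 (cv2) and the standard library are available. Lean on these libraries where they do the work, as an engineer would, in place of code of your own. Each camera call takes 0.05 s, during which the arm holds its last target.

## Working session

There is one attempt and no reset: what is moved stays moved. The work goes in short steps, Python scripts to look and compute and a shell command to move; the robot and the scene stay as the last step left them, time stands still between calls to the robot, and variables do not carry over. Pictures are saved under pics/ and viewed, and the job is handed in when it is done.

```bash
ls; mkdir -p pics
python3 - <<'E'
from cell import sensors, vision, env
import cv2,numpy as np
np.set_printoptions(precision=4,suppress=True)
print(sensors.get_obs())
for n in ["scene","side","wrist"]:
    c=vision.get_calibration(n); print(n,c["K"],c["pose"])
    cv2.imwrite(f"pics/{n}0.png",vision.read_camera(n))
E
```

```text
pics
{'time_s': 0.0, 'qpos': array([77.4122, 18.4386, -4.0159, 83.1752,  1.2954, 78.5389, -3.2601]), 'joint_velocities': array([-0.0152,  0.0261,  0.1253,  0.0208,  0.0172,  0.032 , -0.0187]), 'effort': array([  0.0001, -49.1291,  -0.4036, -31.2522,  -0.0638,   0.0437,
         0.0002]), 'tool_pos': array([ 0.1504, -0.6318,  0.2215]), 'tool_rot': array([179.994 ,   0.1075, -76.6021]), 'force': array([-0.3396,  0.9063, -0.328 ]), 'wrist_torque': array([ 0.0483, -0.001 , -0.0278]), 'grip_width': 0.08710364575543231}
scene [[468.7354   0.     314.3731]
 [  0.     468.7354 242.1574]
 [  0.       0.       1.    ]] [[-0.3207  0.769  -0.5529  0.9918]
 [ 0.9471  0.2533 -0.1971  0.1014]
 [-0.0115 -0.5869 -0.8096  0.7124]
 [ 0.      0.      0.      1.    ]]
side [[593.4658   0.     319.269 ]
 [  0.     593.4658 241.7079]
 [  0.       0.       1.    ]] [[-0.8192 -0.3171  0.4779  0.0419]
 [-0.5733  0.4289 -0.6981  0.6734]
 [ 0.0165 -0.8459 -0.5331  0.652 ]
 [ 0.      0.      0.      1.    ]]
wrist [[365.1      0.     314.7052]
 [  0.     365.1    237.5547]
 [  0.       0.       1.    ]] [[ 0.2313 -0.938  -0.2583  0.2202]
 [-0.9729 -0.2237 -0.0588 -0.6161]
 [-0.0026  0.2649 -0.9643  0.3843]
 [ 0.      0.      0.      1.    ]]
```

View pics/scene0.png

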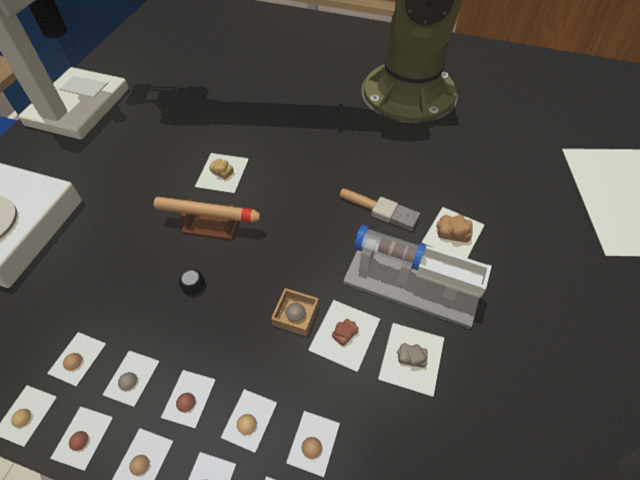

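View pics/side0.png

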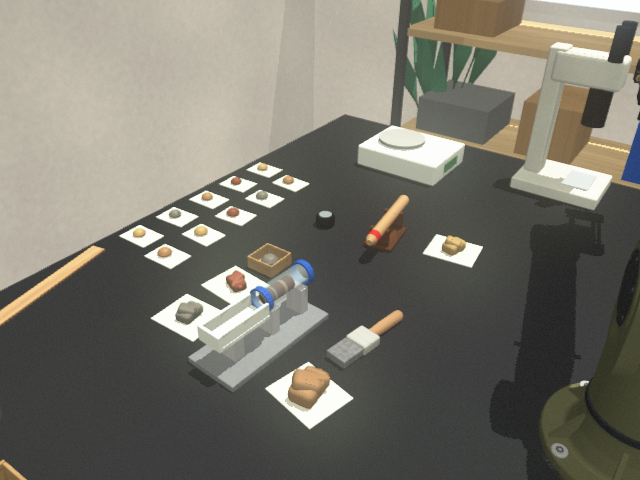

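View pics/wrist0.png

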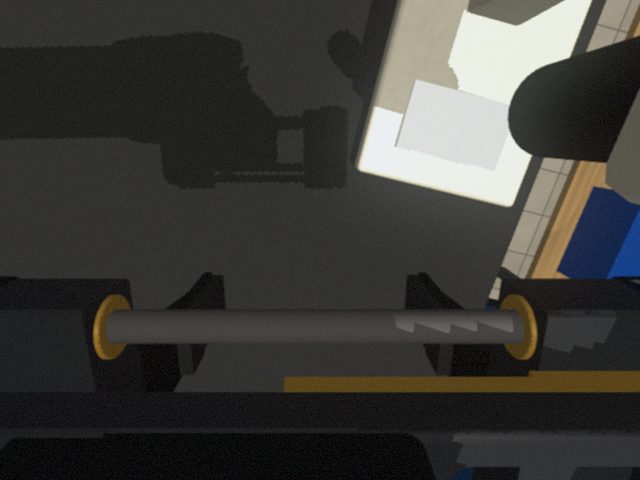

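Scene view: the stick lies at about (155..258, 203..215) with its red nose on the right. The tube collars are at (362,240) and (419,255), and the tray runs on to (488,275). The side view shows the same layout. I'll zoom in and build masks next.

Run:
```python
import cv2,numpy as np
a=cv2.imread("pics/scene0.png");b=cv2.imread("pics/side0.png")
cv2.imwrite("pics/z1.png",cv2.resize(a[180:330,140:300],None,fx=4,fy=4,interpolation=cv2.INTER_CUBIC)[:600])
cv2.imwrite("pics/z2.png",cv2.resize(a[200:330,335:505],None,fx=4.6,fy=4.6,interpolation=cv2.INTER_CUBIC)[:600])
cv2.imwrite("pics/z3.png",cv2.resize(b[180:380,190:420],None,fx=3,fy=3,interpolation=cv2.INTER_CUBIC)[:600])
for n,im in (("scene",a),("side",b)):
    h=cv2.cvtColor(im,cv2.COLOR_BGR2HSV)
    for nm,lo,hi in (("blue",(105,150,60),(125,255,255)),("red",(0,200,100),(5,255,255)),("red2",(174,200,100),(180,255,255)),("wood",(8,100,120),(18,255,255))):
        m=cv2.inRange(h,lo,hi)
        k,l,s,c=cv2.connectedComponentsWithStats(m)
        print(n,nm,[(s[i].tolist(),c[i].round(1).tolist()) for i in range(1,k) if s[i][4]>25])
```

```text
scene blue [([17, 7, 23, 41, 200], [28.4, 23.0]), ([4, 90, 10, 13, 33], [8.2, 95.8]), ([0, 117, 16, 19, 169], [5.1, 124.3]), ([359, 225, 10, 8, 43], [363.3, 228.4]), ([355, 234, 8, 16, 83], [358.3, 240.8]), ([418, 244, 7, 8, 43], [420.9, 247.3]), ([413, 252, 9, 15, 73], [416.8, 258.9])]
scene red []
scene red2 []
scene wood [([370, 0, 25, 11, 81], [384.0, 4.2]), ([0, 57, 7, 11, 38], [2.6, 62.1]), ([0, 67, 13, 16, 72], [4.7, 73.3]), ([215, 164, 17, 11, 54], [222.8, 170.0]), ([340, 188, 37, 20, 313], [357.4, 197.7]), ([154, 197, 89, 23, 980], [198.2, 207.1]), ([250, 209, 10, 12, 86], [254.1, 215.1]), ([437, 215, 35, 22, 522], [454.5, 225.0]), ([272, 288, 46, 42, 679], [295.2, 310.2]), ([336, 319, 20, 24, 187], [344.4, 330.0]), ([63, 353, 18, 17, 205], [71.5, 361.2]), ([179, 397, 8, 8, 39], [183.2, 400.4]), ([13, 411, 17, 16, 67], [22.9, 420.1]), ([237, 415, 19, 19, 133], [246.8, 424.2]), ([69, 435, 15, 12, 83], [75.6, 440.4]), ([302, 438, 19, 20, 259], [311.3, 447.6]), ([130, 456, 18, 19, 206], [138.2, 464.7])]
side blue [([622, 123, 18, 61, 571], [633.4, 161.2]), ([296, 260, 18, 19, 120], [306.6, 267.0]), ([256, 287, 15, 14, 73], [264.2, 292.2])]
side red []
side red2 []
side wood [([434, 0, 71, 37, 1962], [467.3, 16.1]), ([547, 86, 42, 78, 1738], [567.5, 122.9]), ([514, 91, 25, 64, 677], [525.8, 124.2]), ([231, 177, 10, 7, 48], [235.6, 180.5]), ([283, 176, 10, 7, 51], [288.1, 179.4]), ([202, 193, 10, 7, 51], [206.7, 196.1]), ([371, 195, 38, 41, 403], [390.8, 215.2]), ([227, 208, 12, 8, 72], [232.4, 211.7]), ([390, 231, 6, 12, 46], [392.5, 235.8]), ([365, 234, 13, 11, 97], [370.7, 239.0]), ([248, 243, 43, 25, 197], [270.6, 255.2]), ([0, 246, 105, 80, 1026], [44.6, 286.9]), ([158, 248, 13, 9, 94], [164.0, 251.8]), ([226, 271, 20, 18, 222], [236.3, 279.6]), ([370, 310, 33, 25, 362], [387.1, 322.0]), ([289, 367, 41, 36, 927], [308.5, 382.7]), ([0, 460, 27, 20, 180], [11.1, 470.2]), ([0, 470, 4, 10, 30], [1.5, 474.9])]
```

View pics/z1.png

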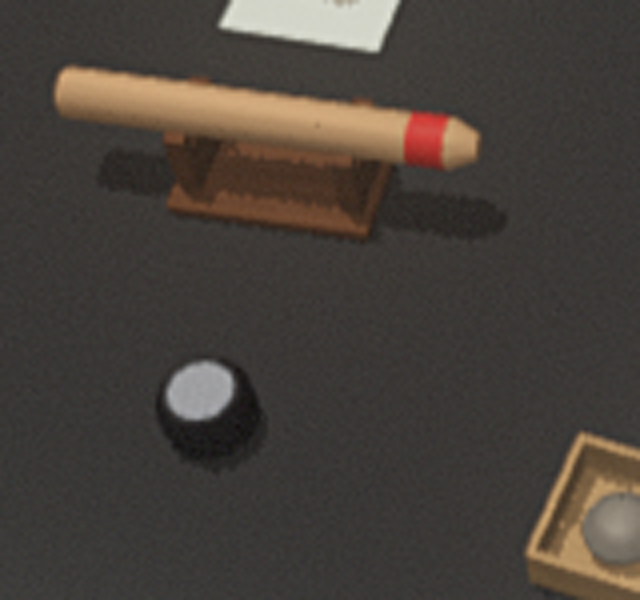

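View pics/z2.png

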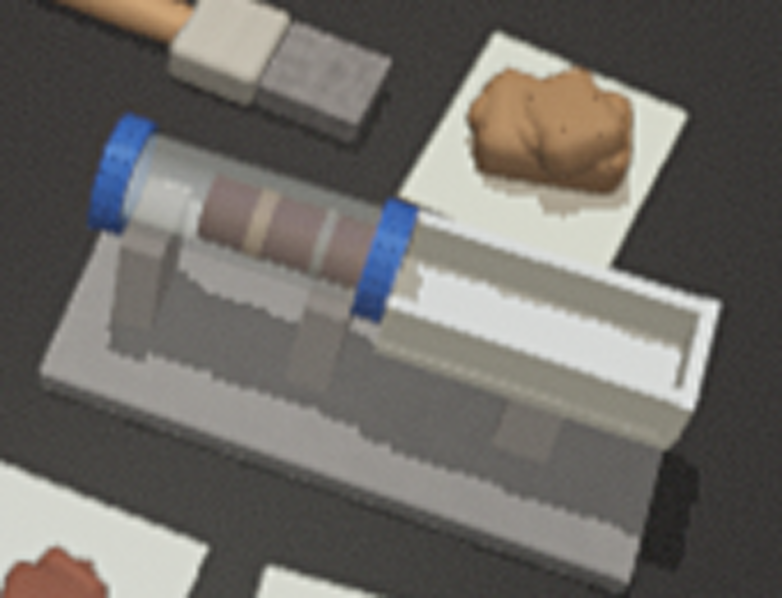

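View pics/z3.png

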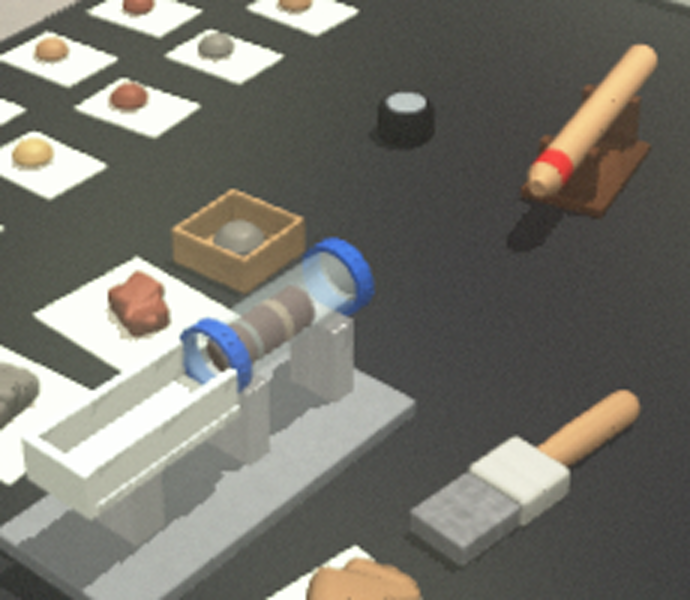

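```bash
cat > h.py <<'E'
import numpy as np,cv2
from cell import sensors,vision,env
np.set_printoptions(precision=4,suppress=True)
C={n:vision.get_calibration(n) for n in("scene","side")}
def ray(n,p,c=None):
    c=c or C[n]; d=np.linalg.inv(c["K"])@[p[0],p[1],1]; T=c["pose"]
    d=T[:3,:3]@d; return T[:3,3],d/np.linalg.norm(d)
def plane(n,p,z,c=None):
    o,d=ray(n,p,c); return o+d*(z-o[2])/d[2]
def tri(rs):
    A=np.zeros((3,3));b=np.zeros(3)
    for o,d in rs:
        P=np.eye(3)-np.outer(d,d);A+=P;b+=P@o
    x=np.linalg.solve(A,b); return x,[np.linalg.norm((np.eye(3)-np.outer(d,d))@(x-o)) for o,d in rs]
def proj(n,X,c=None):
    c=c or C[n];T=np.linalg.inv(c["pose"]);u=c["K"]@(T@[*X,1])[:3];return u[:2]/u[2]
def blue(im,win):
    x0,y0,x1,y1=win
    h=cv2.cvtColor(im,cv2.COLOR_BGR2HSV);m=cv2.inRange(h,(103,120,50),(128,255,255))
    mm=np.zeros_like(m);mm[y0:y1,x0:x1]=m[y0:y1,x0:x1]
    pts=cv2.findNonZero(mm)
    return cv2.minAreaRect(cv2.convexHull(pts)),cv2.fitEllipse(cv2.convexHull(pts))
E
python3 - <<'E'
from h import *
a=cv2.imread("pics/scene0.png");b=cv2.imread("pics/side0.png")
A=[blue(a,(350,220,385,255)),blue(a,(405,240,430,275))]
B=[blue(b,(285,255,320,290)),blue(b,(245,280,278,318))]
print(A);print(B)
for i in (0,1):
  for k in (0,1):
    print(i,k,tri([ray("scene",A[i][k][0]),ray("side",B[i][k][0])]), plane("scene",A[i][k][0],.08),plane("side",B[i][k][0],.08))
# stick
def st(im,win):
    x0,y0,x1,y1=win
    h=cv2.cvtColor(im,cv2.COLOR_BGR2HSV)
    m=((h[...,1]>85)&(h[...,2]>125)&((h[...,0]<22)|(h[...,0]>170))).astype(np.uint8)*255
    mm=np.zeros_like(m);mm[y0:y1,x0:x1]=m[y0:y1,x0:x1]
    k,l,s,c=cv2.connectedComponentsWithStats(mm);i=1+np.argmax(s[1:,4])
    p=cv2.findNonZero((l==i).astype(np.uint8));cv2.imwrite("pics/m%d.png"%x0,mm)
    v=cv2.fitLine(p,cv2.DIST_L2,0,.01,.01).ravel();q=p[:,0,:];t=(q-v[2:])@v[:2]
    return v[2:]+v[:2]*t.min(),v[2:]+v[:2]*t.max(),cv2.minAreaRect(p)
for n,im,w in(("scene",a,(145,190,270,240)),("side",b,(355,185,420,250))):
    e=st(im,w);print(n,e,[plane(n,x,.045) for x in e[:2]])
    p,q=[plane(n,x,.045) for x in e[:2]];print(np.linalg.norm(p-q),np.degrees(np.arctan2(*(q-p)[1::-1])))
E
```

```text
[(((360.1881408691406, 236.88119506835938), (8.276891708374023, 25.186670303344727), 20.85445785522461), ((361.0311279296875, 237.034423828125), (10.867321014404297, 27.50647735595703), 20.316068649291992)), (((418.2686767578125, 255.74021911621094), (6.919980049133301, 25.353376388549805), 17.35402488708496), ((418.3033447265625, 255.35948181152344), (9.418108940124512, 28.39487648010254), 17.20004653930664))]
[(((304.4339599609375, 270.01885986328125), (25.541088104248047, 14.855530738830566), 55.61965560913086), ((302.470458984375, 271.51513671875), (20.31761932373047, 26.362979888916016), 147.07232666015625)), (((265.7500305175781, 294.7500305175781), (24.748737335205078, 8.485280990600586), 45.0), ((262.94268798828125, 297.23028564453125), (15.619650840759277, 24.839181900024414), 143.20513916015625))]
0 0 (array([0.5237, 0.0152, 0.0801]), [np.float64(0.0022334633659578224), np.float64(0.0022334633659578033)]) [0.5254 0.017  0.08  ] [0.5236 0.0122 0.08  ]
0 1 (array([0.5243, 0.0178, 0.0793]), [np.float64(0.0006751095885267414), np.float64(0.0006751095885267826)]) [0.5253 0.0184 
[... 196 characters left out ...]
[0.5313, 0.1149, 0.0814]), [np.float64(0.0022991962992814454), np.float64(0.0022991962992813743)]) [0.532  0.1167 0.08  ] [0.532  0.1109 0.08  ]
scene (array([153.7467, 200.807 ]), array([258.7855, 215.53  ]), ((206.24331665039062, 208.36114501953125), (106.0647964477539, 11.853296279907227), 7.853313446044922)) [array([ 0.5395, -0.3801,  0.045 ]), array([ 0.5107, -0.1774,  0.045 ])]
0.20474803268394998 98.09617934727747
side (array([367.0832, 243.2426]), array([406.4743, 195.5657]), ((387.2540588378906, 219.7950897216797), (12.675652503967285, 61.84181213378906), 39.80556869506836)) [array([ 0.5092, -0.1714,  0.045 ]), array([ 0.5408, -0.3916,  0.045 ])]
0.222389056173474 -81.81432525417792
```

Run:
```python
from h import *
for nm,p,z in (("microbaseR",(127,85),.02),("microbaseB",(85,137),.02),("microcolumn base",(60,120),.03),("scale corner",(80,195),.05),("scale top",(0,165),.05),("quartz",(222,169),.015),("loupe",(192,280),.013),("brush handle",(342,193),.012),("brush tip",(405,220),.012),("tray end L",(335+720/4.6,200+300/4.6),.0865),("tray end R",(335+695/4.6,200+408/4.6),.0865),("tray start L",(335+415/4.6,200+205/4.6),.0865)):
    print(nm,plane("scene",p,z))
for nm,p,z in (("tray end",(190+25/3,180+440/3),.0865),("tray end",(190+97/3,180+488/3),.0865),):
    print(nm,plane("side",p,z))
```

```text
microbaseR [ 0.2147 -0.6506  0.02  ]
microbaseB [ 0.4062 -0.6374  0.02  ]
microcolumn base [ 0.384  -0.7139  0.03  ]
scale corner [ 0.5738 -0.5177  0.05  ]
scale top [ 0.5556 -0.7194  0.05  ]
quartz [ 0.3976 -0.311   0.015 ]
loupe [ 0.6583 -0.2457  0.013 ]
brush handle [ 0.3814 -0.0555  0.012 ]
brush tip [0.41   0.0783 0.012 ]
tray end L [0.5192 0.2302 0.0865]
tray end R [0.5654 0.2271 0.0865]
tray start L [0.5121 0.1231 0.0865]
tray end [0.5574 0.2263 0.0865]
tray end [0.5059 0.2312 0.0865]
```

```bash
python3 -m inch '{"dp":[[-0.05,0,0],[-0.05,0,0],[-0.05,0,0],[-0.004,-0.044,0],[-0.004,-0.044,0],[-0.004,-0.044,0],[-0.004,-0.044,0],[-0.004,-0.044,0]],"turn":[0,0,0,0,0,0,0,0]}' -1 40
python3 -m inch '{"dp":[[-0.004,-0.044,0],[-0.004,-0.044,0],[-0.004,-0.044,0],[-0.003,-0.044,0],[-0.003,-0.044,0],[0,0,0]],"turn":[0,0,0,0,0,0]}'
```

```text
time_s: 1.15
tool_pos: [0.3263, -0.4153, 0.2224]
tool_rot: [180.0, -0.0, -76.6]
force: [0.4, 0.1, -0.2]
grip_width: 0.087
time_s: 1.9
tool_pos: [0.5383, -0.3439, 0.2216]
tool_rot: [-179.9, 0.2, -76.2]
force: [-0.1, 0.7, -0.7]
grip_width: 0.0868
```

```bash
python3 -m inch '{"dp":[[0,0,0],[0,0,0],[0,0,0],[0,0,0],[0,0,0],[0,0,0],[0,0,0],[0,0,0]],"turn":[-10.6,-10.6,-10.6,-10.6,-10.6,-10.6,-10.6,-10.6]}'; python3 -m inch '{"dp":[[0,0,0],[0,0,0]],"turn":[0,0]}'
python3 - <<'E'
from h import *
print(sensors.get_obs())
c=vision.get_calibration("wrist");print(c["pose"])
np.save("w1.npy",c["pose"]);cv2.imwrite("pics/w1.png",vision.read_camera("wrist"))
E
```

```text
time_s: 2.9
tool_pos: [0.5336, -0.3485, 0.2223]
tool_rot: [180.0, 0.1, 8.5]
force: [-0.0, -0.4, 0.4]
grip_width: 0.0869
time_s: 3.15
tool_pos: [0.5343, -0.3481, 0.2224]
tool_rot: [180.0, 0.0, 8.0]
force: [-0.2, -0.3, 0.4]
grip_width: 0.087
{'time_s': 3.15, 'qpos': array([ 59.0332,  20.6044, -36.5305,  83.9967,  12.3323,  79.4632,
        29.9692]), 'joint_velocities': array([-0.4457, -0.0337,  0.0072, -0.1804,  0.0616, -0.1009,  0.5477]), 'effort': array([  0.1262, -45.4178,  -6.3813, -30.5858,  -0.0264,   0.0779,
         0.0032]), 'tool_pos': array([ 0.5343, -0.3481,  0.2224]), 'tool_rot': array([179.9889,   0.0377,   7.9684]), 'force': array([-0.2062, -0.2889,  0.3803]), 'wrist_torque': array([-0.0085, -0.1301, -0.0176]), 'grip_width': 0.0870469375419793}
[[ 0.9904  0.1333  0.0363  0.5236]
 [ 0.1382 -0.9551 -0.2621 -0.277 ]
 [-0.0002  0.2646 -0.9644  0.3852]
 [ 0.      0.      0.      1.    ]]
```

View pics/w1.png

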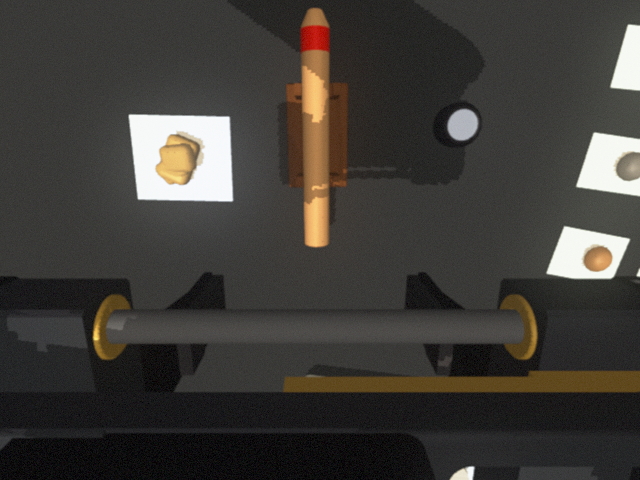

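The wrist view shows the stick nearly vertical in the picture: nose tip about (315,9), red band at row 38, tail at (316,246). The lens at (462,125) and the quartz at (180,160) are both clear.

Run:
```python
from h import *
im=cv2.imread("pics/w1.png");c=dict(K=vision.get_calibration("wrist")["K"],pose=np.load("w1.npy"))
g=cv2.cvtColor(im,cv2.COLOR_BGR2HSV)
mm=[]
for r in (8,9,10,40,60,75,195,210,225,240,244,246,248):
    xs=[x for x in range(280,360) if g[r,x,1]>90 and g[r,x,2]>100]
    if xs: m=(xs[0]+xs[-1])/2; print(r,xs[0],xs[-1],plane("",(m,r),.045,c))
print(sensors.get_obs()["tool_pos"])
```

```text
8 311 318 [ 0.5091 -0.1752  0.045 ]
9 309 320 [ 0.5092 -0.176   0.045 ]
10 308 321 [ 0.5093 -0.1767  0.045 ]
40 301 328 [ 0.5124 -0.1988  0.045 ]
60 302 328 [ 0.5149 -0.214   0.045 ]
75 302 328 [ 0.5166 -0.2257  0.045 ]
195 304 328 [ 0.5319 -0.3284  0.045 ]
210 304 328 [ 0.5339 -0.3425  0.045 ]
225 304 328 [ 0.5359 -0.357   0.045 ]
240 304 328 [ 0.538  -0.3717  0.045 ]
244 305 327 [ 0.5385 -0.3757  0.045 ]
246 308 324 [ 0.5388 -0.3777  0.045 ]
[ 0.5346 -0.3479  0.2225]
```

```bash
python3 -m inch '{"dp":[[0,0.0005,0.035],[0,0.0005,0.035],[0,0,0.035],[0,0,0.035],[0,0,0.03],[0,0,0.02],[0,0,0.0065],[0,0,0]],"turn":[-0.4,0,0,0,0,0,0,0]}'; python3 -m inch '{"dp":[[0,0,0],[0,0,0],[0,0,0],[0,0,0],[0,0,0],[0,0,0]],"turn":[0,0,0,0,0,0]}' 1 50
```

```text
time_s: 4.2
tool_pos: [0.5355, -0.3487, 0.0264]
tool_rot: [180.0, -0.0, 8.6]
force: [0.2, -0.6, 0.4]
grip_width: 0.0871
time_s: 4.95
tool_pos: [0.5351, -0.3485, 0.026]
tool_rot: [180.0, 0.0, 8.6]
force: [0.0, 1.0, -0.4]
grip_width: 0.0347
```

```bash
python3 -m inch '{"dp":[[0,0,0],[0,0,0],[0,0,0],[0,0,0]],"turn":[0,0,0,0]}'; python3 -m inch '{"dp":[[0,0,-0.015],[0,0,-0.03],[0,0,-0.03],[0,0,-0.02],[0,0,-0.01],[0,0,0]],"turn":[0,0,0,0,0,0]}'
python3 - <<'E'
from h import *
cv2.imwrite("pics/s2.png",vision.read_camera("scene"));cv2.imwrite("pics/d2.png",vision.read_camera("side"))
c=vision.get_calibration("wrist");np.save("w2.npy",c["pose"]);cv2.imwrite("pics/w2.png",vision.read_camera("wrist"))
E
```

```text
time_s: 5.45
tool_pos: [0.5355, -0.3485, 0.0261]
tool_rot: [180.0, -0.0, 8.6]
force: [1.7, -0.7, -0.7]
grip_width: 0.0227
time_s: 6.2
tool_pos: [0.5351, -0.3486, 0.1314]
tool_rot: [180.0, -0.0, 8.6]
force: [-0.8, -0.4, -1.0]
grip_width: 0.0228
```

View pics/d2.png

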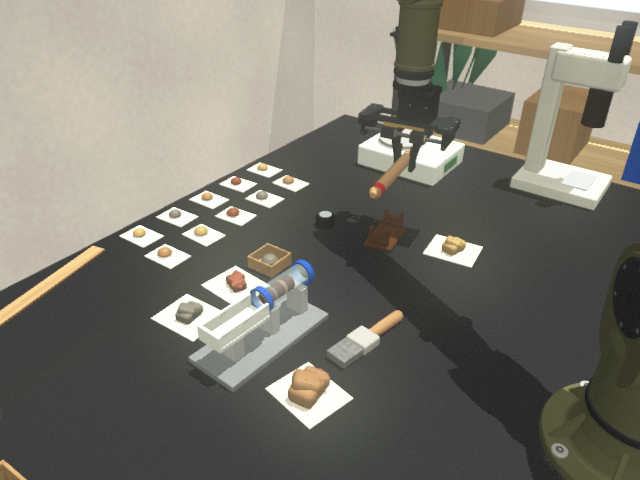

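View pics/w2.png

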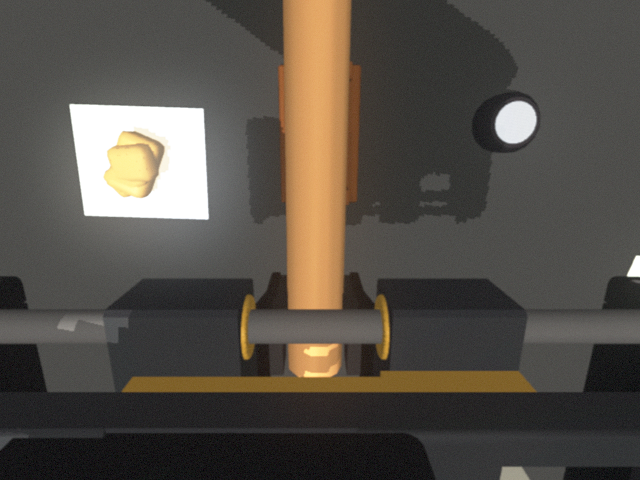

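View pics/s2.png

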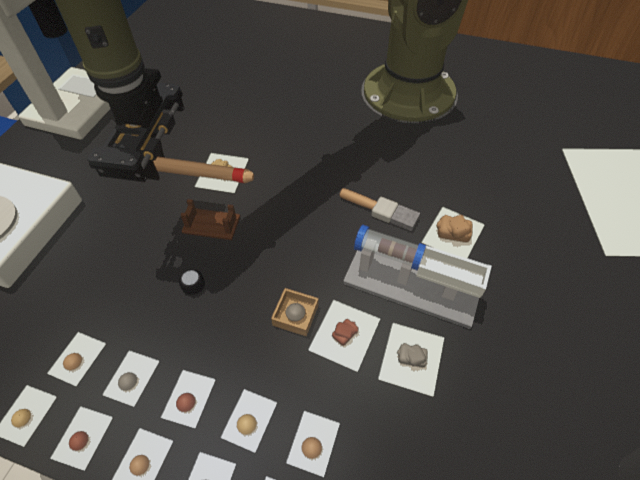

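The stick is lifted and held. The side view shows the red band near (377,191); in the scene view it is near (238,174). Next I'll check for droop and refine the tube axis.

```bash
cat >> h.py <<'E'
def red(im,win):
    x0,y0,x1,y1=win;h=cv2.cvtColor(im,cv2.COLOR_BGR2HSV)
    m=(((h[...,0]<7)|(h[...,0]>172))&(h[...,1]>160)&(h[...,2]>70)).astype(np.uint8)
    mm=np.zeros_like(m);mm[y0:y1,x0:x1]=m[y0:y1,x0:x1]
    p=cv2.findNonZero(mm); return len(p),np.array(cv2.minAreaRect(p)[0])
E
python3 - <<'E'
from h import *
for s,d,ws,wd in (("pics/scene0.png","pics/side0.png",(235,200,262,225),(355,225,390,250)),("pics/s2.png","pics/d2.png",(225,160,265,190),(365,175,395,205))):
    a=cv2.imread(s);b=cv2.imread(d);r=red(a,ws);q=red(b,wd);print(r,q,tri([ray("scene",r[1]),ray("side",q[1])]))
a=cv2.imread("pics/s2.png");b=cv2.imread("pics/d2.png")
o=[cv2.resize(a[150:210,140:270],None,fx=5,fy=5,interpolation=cv2.INTER_CUBIC),cv2.resize(b[140:205,340:470],None,fx=5,fy=4.5,interpolation=cv2.INTER_CUBIC)]
cv2.imwrite("pics/z5.png",np.vstack(o))
E
```

```text
(112, array([245.584, 214.288])) (64, array([375.3039, 233.6808])) (array([ 0.5133, -0.2044,  0.0461]), [np.float64(0.003392582338157762), np.float64(0.003392582338157704)])
(131, array([237.297 , 174.5297])) (41, array([379.3445, 185.8176])) (array([ 0.513 , -0.2048,  0.1502]), [np.float64(0.003612845451851105), np.float64(0.003612845451851062)])
```

View pics/z5.png

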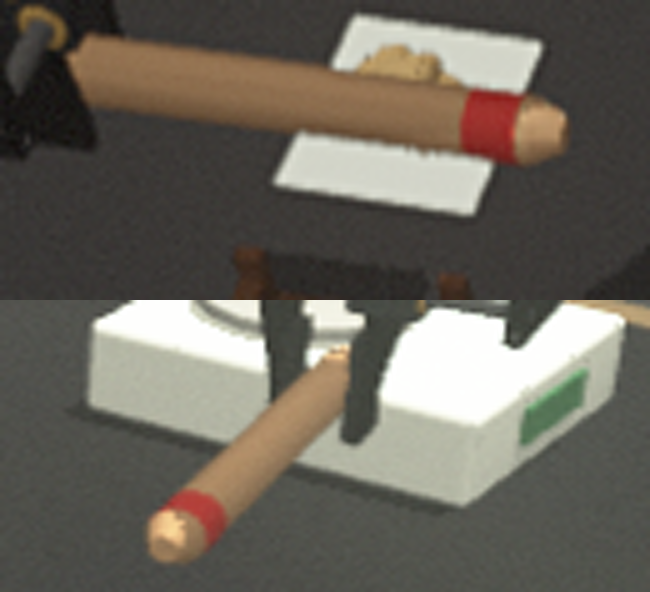

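Run:
```python
from h import *
def ang(n,p,q,z):
    a,b=plane(n,p,z),plane(n,q,z);print(n,a,b,np.linalg.norm(b-a),np.degrees(np.arctan2(*(b-a)[1::-1])))
f=lambda x,y:(335+x/4.6,200+y/4.6)
s=lambda x,y:(190+x/3,180+y/3)
ang("scene",f(42,372),f(632,583),.010)
ang("scene",f(100,232),f(42,372),.010)
ang("scene",f(415,210),f(715,303),.0865)
ang("scene",f(375,345),f(690,408),.0865)
ang("side",s(412,405),s(120,598),.010)
ang("side",s(190,345),s(28,440),.0865)
ang("side",s(240,385),s(97,488),.0865)
```

```text
scene [0.5748 0.0065 0.01  ] [0.5927 0.2297 0.01  ] 0.22390691540630436 85.41012494058342
scene [0.5055 0.0099 0.01  ] [0.5748 0.0065 0.01  ] 0.06937803409543584 -2.7728458836762737
scene [0.5143 0.1235 0.0865] [0.521  0.2287 0.0865] 0.10538743176238881 86.33632586237782
scene [0.5744 0.1213 0.0865] [0.5659 0.2255 0.0865] 0.10453825351003569 94.65961630099113
side [0.4726 0.0157 0.01  ] [0.5048 0.2238 0.01  ] 0.21059562365805606 81.21673294839023
side [0.5422 0.1218 0.0865] [0.5562 0.2254 0.0865] 0.1046181368782435 82.26742995628535
side [0.5004 0.1322 0.0865] [0.5059 0.2312 0.0865] 0.09912655637007593 86.77226531660615
```

```bash
python3 -m inch '{"dp":[[0,0,0],[0,0,0],[-0.0078,-0.031,0.005],[-0.0078,-0.031,0.015],[-0.0078,-0.031,0.015],[-0.0078,-0.031,0.015],[-0.0078,-0.031,0.015],[0,0,0.005]],"turn":[6.5,6.6,0,0,0,0,0,0]}';python3 -m inch '{"dp":[[0,0,0],[0,0,0],[0,0,0]],"turn":[0,0,0]}'
python3 - <<'E'
from h import *
cv2.imwrite("pics/s3.png",vision.read_camera("scene"));cv2.imwrite("pics/d3.png",vision.read_camera("side"))
a=cv2.imread("pics/s3.png");b=cv2.imread("pics/d3.png")
cv2.imwrite("pics/z6.png",cv2.resize(a[170:300,260:440],None,fx=4.4,fy=4.4,interpolation=cv2.INTER_CUBIC))
cv2.imwrite("pics/z7.png",cv2.resize(b[180:320,240:420],None,fx=4.2,fy=4.2,interpolation=cv2.INTER_CUBIC))
E
```

```text
time_s: 7.35
tool_pos: [0.507, -0.1873, 0.0593]
tool_rot: [-179.9, 0.2, -4.2]
force: [-0.4, 0.4, -1.0]
grip_width: 0.0226
time_s: 7.72
tool_pos: [0.5087, -0.192, 0.0614]
tool_rot: [180.0, -0.0, -4.6]
force: [0.2, -0.2, -0.8]
grip_width: 0.0226
```

View pics/z6.png

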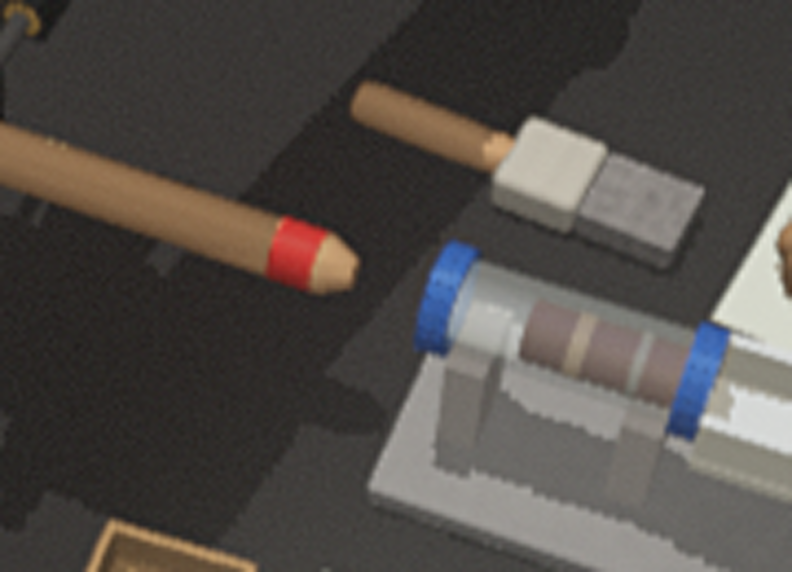

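View pics/z7.png

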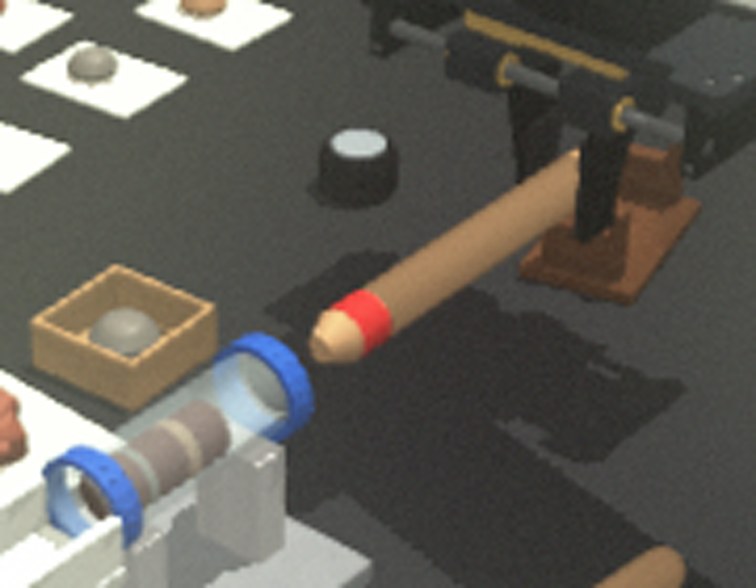

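```bash
cat >> h.py <<'E'
def edges(im,n,rng,dirn,sat=60,val=60):
    pass
E
python3 - <<'E'
from h import *
a=cv2.imread("pics/s3.png");b=cv2.imread("pics/d3.png")
r=red(a,(315,210,345,240));q=red(b,(305,240,340,270));print(r,q,tri([ray("scene",r[1]),ray("side",q[1])]))
A=[blue(a,(350,220,385,255)),blue(a,(405,240,430,275))]
B=[blue(b,(285,255,320,290)),blue(b,(245,280,278,318))]
for i in(0,1):
    print(A[i][1],B[i][1],tri([ray("scene",A[i][1][0]),ray("side",B[i][1][0])]))
print(np.degrees(0),sensors.get_obs()["tool_pos"])
# line residuals: predicted tool axis points projected
t=np.array([.5087,-.192,.0804]);d=np.array([np.cos(np.radians(85.4)),np.sin(np.radians(85.4)),0])
for s in (.05,.10,.158,.171,.205,.215,.31):
    print(s,proj("scene",t+s*d),proj("side",t+s*d))
E
```

```text
(144, array([326.4, 226.8])) (103, array([326.9692, 254.7462])) (array([ 0.52  , -0.0458,  0.0793]), [np.float64(0.0026911727282670334), np.float64(0.002691172728267025)])
((361.0727233886719, 237.01077270507812), (11.024641990661621, 27.069673538208008), 19.925535202026367) ((302.4995422363281, 271.4287414550781), (20.561172485351562, 26.441944122314453), 148.2873992919922) (array([0.5242, 0.0178, 0.0795]), [np.float64(0.0007384874820472644), np.float64(0.0007384874820474261)])
((418.46014404296875, 254.8526153564453), (8.567850112915039, 30.687299728393555), 17.990093231201172) ((263.3349304199219, 296.502197265625), (14.053364753723145, 24.514266967773438), 140.16015625) (array([0.531 , 0.1147, 0.0827]), [np.float64(0.002585303092425909), np.float64(0.0025853030924258835)])
0.0 [ 0.5087 -0.1915  0.0613]
0.05 [274.6908 208.509 ] [358.4122 233.2998]
0.1 [300.592  217.0724] [341.8878 244.2296]
0.158 [331.6157 227.3294] [321.3956 257.784 ]
0.171 [338.7188 229.6778] [316.5921 260.9611]
0.205 [357.5631 235.9081] [303.64   269.5282]
0.215 [363.1803 237.7653] [299.7193 272.1215]
0.31 [418.3149 255.9938] [259.7018 298.5905]
```

```bash
python3 -m inch '{"dp":[[0,-0.01,-0.0012],[0,-0.01,0],[0,-0.01,0],[0,-0.008,0],[0,-0.008,0],[0,-0.005,0],[0,0,0]],"turn":[0,0,0,0,0,0,0]}'
python3 - <<'E'
from h import *
cv2.imwrite("pics/s4.png",vision.read_camera("scene"));cv2.imwrite("pics/d4.png",vision.read_camera("side"))
a=cv2.imread("pics/s4.png");b=cv2.imread("pics/d4.png")
z=[cv2.resize(a[200:290,310:440],None,fx=5,fy=3.3*1.0,interpolation=cv2.INTER_CUBIC),cv2.resize(b[220:320,240:370],None,fx=5,fy=3,interpolation=cv2.INTER_CUBIC)]
z=[cv2.resize(a[200:290,310:440],None,fx=3.3,fy=3.3,interpolation=cv2.INTER_CUBIC),cv2.resize(b[220:310,240:370],None,fx=3.3,fy=3.3,interpolation=cv2.INTER_CUBIC)]
cv2.imwrite("pics/z8.png",np.vstack(z))
E
```

```text
time_s: 8.7
tool_pos: [0.5125, -0.1397, 0.0623]
tool_rot: [180.0, -0.0, -4.5]
force: [0.2, -0.5, -0.9]
grip_width: 0.0227
```

View pics/z8.png

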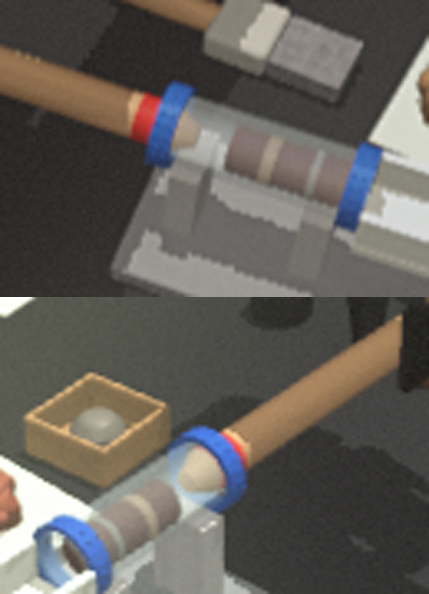

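The nose is about 20 mm inside the mouth in both views (mouth collar at about (165,125) in the scene half of the picture), with no contact force. Now I'll push.

```bash
python3 -m inch '{"dp":[[0,-0.006,0],[0,-0.008,0],[0,-0.008,0],[0,-0.008,0],[0,-0.008,0],[0,-0.008,0],[0,-0.006,0],[0,0,0]],"turn":[0,0,0,0,0,0,0,0]}'
python3 - <<'E'
from h import *
print(sensors.get_obs()["force"],sensors.get_obs()["wrist_torque"])
cv2.imwrite("pics/s5.png",vision.read_camera("scene"));cv2.imwrite("pics/d5.png",vision.read_camera("side"))
a=cv2.imread("pics/s5.png");b=cv2.imread("pics/d5.png")
z=[cv2.resize(a[200:300,310:500],None,fx=3,fy=3,interpolation=cv2.INTER_CUBIC),cv2.resize(b[240:340,190:380],None,fx=3,fy=3,interpolation=cv2.INTER_CUBIC)]
cv2.imwrite("pics/z9.png",np.vstack(z))
E
```

```text
time_s: 9.8
tool_pos: [0.5166, -0.0875, 0.0622]
tool_rot: [-180.0, 0.0, -4.4]
force: [-0.2, 0.2, -1.0]
grip_width: 0.0226
[-0.2249  0.1596 -0.9505] [-0.0997 -0.1192 -0.0034]
```

View pics/z9.png

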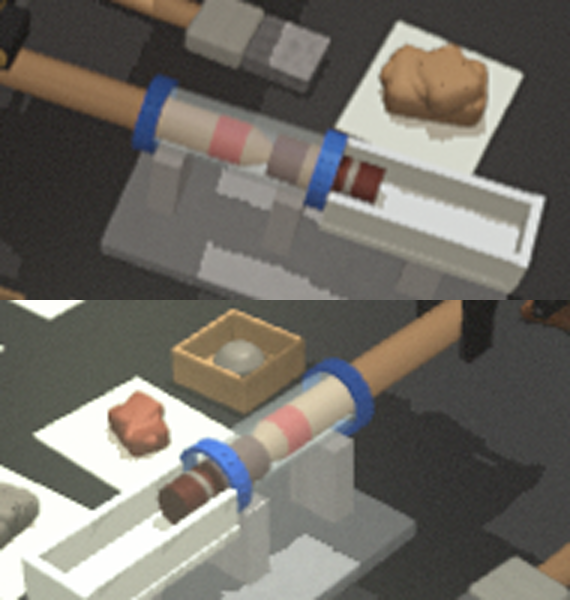

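The core's front end is now in the tray, near (370,183) in the scene half. The stick runs straight and the force is negligible. I'll push the remaining 57 mm.

```bash
python3 -m inch '{"dp":[[0,-0.006,0],[0,-0.01,0],[0,-0.01,0],[0,-0.01,0],[0,-0.009,0],[0,-0.007,0],[0,-0.005,0],[0,0,0]],"turn":[0,0,0,0,0,0,0,0]}'
python3 - <<'E'
from h import *
print(sensors.get_obs()["force"],sensors.get_obs()["wrist_torque"])
cv2.imwrite("pics/s6.png",vision.read_camera("scene"));cv2.imwrite("pics/d6.png",vision.read_camera("side"))
a=cv2.imread("pics/s6.png");b=cv2.imread("pics/d6.png")
z=[cv2.resize(a[200:300,310:500],None,fx=3,fy=3,interpolation=cv2.INTER_CUBIC),cv2.resize(b[240:340,190:380],None,fx=3,fy=3,interpolation=cv2.INTER_CUBIC)]
cv2.imwrite("pics/z10.png",np.vstack(z))
E
```

```text
time_s: 10.9
tool_pos: [0.5211, -0.0309, 0.0622]
tool_rot: [-180.0, 0.0, -4.5]
force: [-0.5, 0.3, -0.6]
grip_width: 0.0225
[-0.4507  0.3146 -0.5667] [-0.1087 -0.1095 -0.02  ]
```

View pics/z10.png

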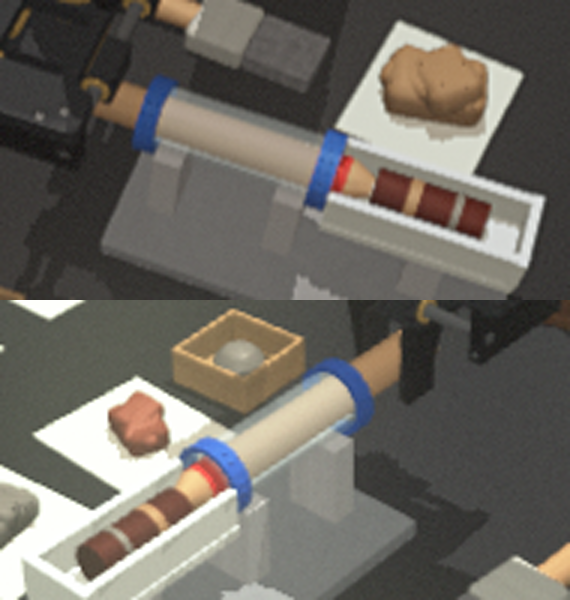

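The core lies wholly in the tray and touches the nose, which sticks out about 20 mm past the outlet. Releasing now, then straight up.

```bash
python3 -m inch '{"dp":[[0,0,0.001],[0,0,0],[0,0,0],[0,0,0],[0,0,0],[0,0,0]],"turn":[0,0,0,0,0,0]}' -0.3; python3 -m inch '{"dp":[[0,0,-0.01],[0,0,-0.02],[0,0,-0.03],[0,0,-0.03],[0,0,-0.03],[0,0,-0.01],[0,0,0],[0,0,0]],"turn":[0,0,0,0,0,0,0,0]}'
python3 - <<'E'
from h import *
cv2.imwrite("pics/s7.png",vision.read_camera("scene"));cv2.imwrite("pics/d7.png",vision.read_camera("side"))
a=cv2.imread("pics/s7.png");b=cv2.imread("pics/d7.png")
z=[cv2.resize(a[180:300,310:500],None,fx=2.5,fy=2.5,interpolation=cv2.INTER_CUBIC),cv2.resize(b[220:340,190:380],None,fx=2.5,fy=2.5,interpolation=cv2.INTER_CUBIC)]
cv2.imwrite("pics/z11.png",np.vstack(z))
m=np.array([.5243,.0178,.08]);d=np.array([np.cos(np.radians(85.5)),np.sin(np.radians(85.5)),0]);m=m-.006*d
for n,p in(("scene",(310+432/3,200+202/3)),("side",(190+130/3,240+532/3-100))):
    x=plane(n,p,.08);print(n,x,(x-m)@d,(x-m)@[d[1],-d[0],0])
for s in(.13,.16,.19): print(s,proj("scene",m+s*d),proj("side",m+s*d))
E
```

```text
time_s: 11.75
tool_pos: [0.5211, -0.0314, 0.0613]
tool_rot: [180.0, -0.0, -4.5]
force: [-0.2, -0.5, 0.6]
grip_width: 0.0565
time_s: 12.75
tool_pos: [0.5203, -0.0314, 0.1902]
tool_rot: [-180.0, 0.1, -4.5]
force: [-0.3, 0.2, -0.0]
grip_width: 0.0563
scene [0.5371 0.1753 0.08  ] 0.16403311046691044 0.000403573724985645
side [0.5364 0.1751 0.08  ] 0.1637237305562465 -0.00030143783135186153
0.13 [433.1916 260.2769] [249.2499 306.5682]
0.16 [451.5626 266.3167] [235.0058 316.0438]
0.19 [470.2894 272.4734] [220.1163 325.9488]
```

View pics/z11.png

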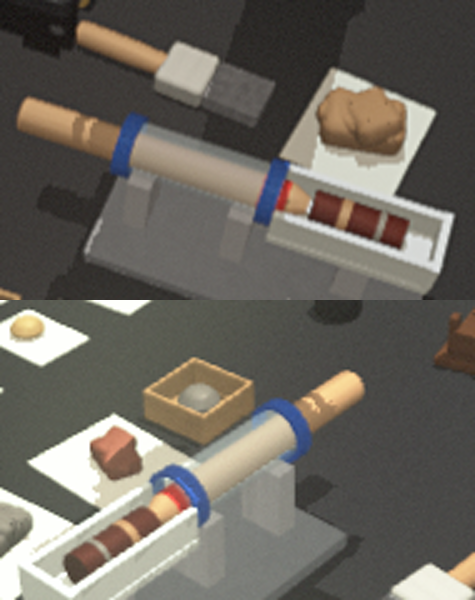

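Both views show the core in the tray, with its centre about 164 mm beyond the mouth. The stick is released and still in the tube, its nose at about 132 mm. The gripper is clear, so I'm handing in.

Run:
```python
from cell import env,sensors
print(sensors.get_obs()["joint_velocities"]);print(env.sign_off())
```

```text
[-0.00079928  0.12613466  0.0249795  -0.41311408 -0.07443542  0.07664016
  0.00163517]
the job is handed in; nothing more can be done
None
```

I fed the stick nose first into the tube and pushed the core out into the white tray. I then let go, raised the gripper clear and handed in about 13 s into the 42 s allowed; sign-off reports no verdict.

- **How it went:** I gripped the stick about 71 mm behind its middle, beyond the rear post of its rest. It stayed straight all the way in, and the force reading at the end of each move was about 1 N or less.
- **Core:** the last pictures put its centre about 164 mm beyond the mouth and within 1 mm of the axis. The two camera views agreed to under 1 mm.
- **Stick:** it is released and still in line in the tube, with the nose at about 130 mm by my estimate. The gripper was about 110 mm above it at hand-in.
- **Other objects:** the stones, brush and lens looked unmoved in the pictures, but I did not measure them again.
- **Disagreements:** for single points, the two camera rays sometimes missed each other by several millimetres. The nose also drooped 1–2 mm when lifted, so I raised the stick about 1 mm before inserting it.

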